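# Show the maker's mark to the inspection camera

### The arm

A 7-joint arm with a two-finger parallel gripper is mounted at the origin on the work surface. World frame = base frame: x ahead of the robot, y to its left, z up, the work surface at z = 0. Lengths are in mm, angles in rad, forces in N, time in s.
With the tool pointing down it reaches from about 400 to 875 mm from the base axis. Payload 4.4 kg.
Tool frame: the origin (TCP) lies midway between the tips of the shut fingers; the grasp point (between the pads) lies ctrl.grip_depth behind it (ctrl.grip_depth is the distance from the TCP to the grasp point, in mm); z points along the fingers, y is the line along which they close (so a half turn about z gives the same grasp; the last joint's range is limited). The gripper opens to 85 mm and grips with 20 to 120 N. Pads are 22 mm wide; open, the fingers measure 114 mm over their backs; the gripper's body (76 mm by 85 mm) begins 54 mm behind the grasp point. The pads swing forward as they close: fully open they stand 13 mm farther back than shut.
Start: joints at [1.175, 0.628, 0.038, 1.517, -0.027, 0.996, -0.02], TCP at [210.533, -614.975, 231.313] pointing down, gripper open.
Joint ranges: [-3.06, 3.06], [-0.37, 2.12], [-1.25, 1.32], [0.18, 2.47], [-1.1, 4.24], [0.23, 1.98], [-2.94, 2.94]. Speed limits (rad/s): [2.57, 2.57, 3.14, 3.14, 3.14, 3.14, 3.14].

### API

Orientations are given as [roll, pitch, yaw] about the fixed x, y, z axes, in that order (R = Rz(yaw) Ry(pitch) Rx(roll)).
In Python, from cell import ctrl gives the robot as it stands.
- The arm moves only by the tool carry_out, never from a script. Its argument "deltas" is one flat list of numbers, 7 for each row, row after row: the turn, a rotation vector about the tool's x, y, z in degrees, then the shift along the tool's x, y, z in m, then the closure, from -1 (fully open) to 1 (shut). In form: [wx, wy, wz, dx, dy, dz, claw, wx, wy, wz, dx, dy, dz, claw, ...]. A call has 1 to 12 rows; each row shifts and turns the commanded pose from where the row before left it, along the tool's axes as they then stand; what a row does not reach is not made up. A row lasts 1/8 s, in which the tool goes at most 62.5 mm and 10.7 degrees, less where a joint would pass 70% of its speed; a pose out of reach is approached as far as the arm can. A call with a gripper value outside its range is refused whole. The fingers move at their own pace and stop on an object; the grip force is fixed at half the most. Time passes only in rows, so rows that do not move let the fingers close. It gives the time, the measured TCP pose, the force, the opening and the grip force at its end, in the units of the state.
- ctrl.read_state(): the state, without advancing time (a new reading comes with each control period).
- ctrl.get_image(name): name is "scene" or "top" or "wrist"; returns the picture (420x560x3 uint8, red, green, blue); there is no depth.
- ctrl.calibration(name): a dict with "mtx" (3x3 intrinsics, pixels), "R" (3x3) and "t" (3): a world point X has camera coordinates R X + t. Camera axes: x right, y down, z forward; pixel columns grow to the right and rows downward; lengths in mm; the calibration is good to about 2 mm. A picture is of the moment at which its call begins: read the wrist's pose just before it. calibration takes no time and is no camera call; for the wrist camera it gives the pose at the moment of the call.
- ctrl.finish_job(): hands the job in; it is judged then, once.
The state is a dict: "clock": time; "qpos": joint angles; "qd": joint speeds; "tau": joint torques, N m; "eef_pos": TCP position; "tool_rot": TCP orientation; "force": force on the tool from outside, world axes, zero at the start; "torque": the same for the moment, N m; "width": finger opening in mm; "gripper_force": force on a finger pad.
Only numpy, scipy, OpenCV 4.12 (cv2) and the standard library are available. Lean on these libraries where they do the work, as an engineer would, in place of code of your own. Each camera call takes 0.05 s, during which the arm holds its last target. There are 200 camera calls.

### The job

Switch on the clamped pistol-grip camera by squeezing its trigger fully in and letting it spring back. Then turn the sprung swivel mirror by the bar on its top until the camera, looking into the mirror, sees the round maker's mark of the jar in the middle of the glass, and finish while holding the mirror steady at that angle, because it swings back when let go. Leave the jar and the other pots where they stand.

Things in the scene. Friction and masses are not known exactly. Their poses are not given: they have to be found in the camera images.
- station: fixed station: a low aluminium rail on the table, 380 mm long, with the camera on a post at its -y end and the swivel mirror on a post at its +y end. Origin on the table under the mirror's vertical pivot; +y runs from camera to mirror, the way the camera looks; z up. Lens, glass centre and jar mark are all 105 mm above the table.
- lens (a point): centre of the camera's lens, 200 mm from the mirror pivot along -y of the station. The camera is a horizontal grey cylinder 48 mm in diameter behind it, top 129 mm above the table. The camera sees the mark mid-glass when, seen from above, the glass normal halves the angle between the directions from the pivot to the lens and to the mark.
- grip (a point): middle of the camera's fixed pistol grip where a finger goes: a rubber bar lying level along the station's x, sticking out to -x of the camera body (towards the robot), 28 mm thick along the station's y, 34 mm high, centre 105 mm above the table; it ends 48 mm to -x of this point. Its free back face is 14 mm to -y of this point.
- trigger_pad (a point): point on the outer (+y) face of the trigger where a finger presses, beside the grip: a level steel lever 70 mm long, 22 mm high, along the grip's +y side, on a vertical pin 52 mm to +x of here. Pressed to -y (towards the grip) it travels 14 mm. From the grip's back face to the trigger's outer face: 56 mm at rest, 42 mm squeezed. Fingers can straddle both from straight above.
- trigger (a joint): trigger angle in rad: 0 released, 0.28 fully squeezed (stop). Sprung: about 7 N at the pad squeezes it fully; it springs back when let go.
- mirror: upright mirror on a sprung vertical pivot, glass 74 x 84 mm, black back. Origin on the pivot axis, centre of the glass's front face; +x its outward normal, y along its width, z up. On top, centred on the axis, a grip bar: 12 mm thick along x, 44 long along y, 46 to 82 mm above the origin. It turns counter-clockwise from above up to 1.7 rad (0.6 to 1.4 wanted), springs back: 0.07 N m at 1 rad.
- sight (a point): on the mirror's pivot axis, at the glass centre; z up. Its +x axis is the level direction in which the mirror throws the camera's line of sight at this moment: it turns twice as far as the mirror, and the camera sees what lies along it. The mirror rests against a stop with its normal 165 degrees counter-clockwise (from above) from station +x.
- mark (a point): centre of the outer face of the maker's mark, a pale round clay seal 28 mm in diameter with a cross on it, on the belly of the jar, on the side towards the mirror, about 0.1 to 0.25 m from the mirror pivot.
- jar: terracotta jar bearing the mark, 105 mm high, 92 mm in diameter, standing loose on the banding wheel; origin at the centre of its underside, 45 mm above the table, the mark lies on its +x side, 60 mm up.
- wheel: fixed dark steel banding wheel under the jar, 150 mm in diameter, 45 mm high, origin at the centre of its underside.
- cup: bystander: dark cup, 72 mm in diameter, 85 mm high, origin at the centre of its underside.
- bowl: bystander: terracotta bowl, 110 mm in diameter, 50 mm high, origin at the centre of its underside.
- glaze: bystander: closed glaze jar with a white lid, 72 mm in diameter, 100 mm high, origin at the centre of its underside.
Not all that is in view belongs to the job. What is shaped like the jar but purple is not meant.

How it is judged:
By the outcome, as a careful person would: the job done as asked, in the order asked, and still so for the second after the job is handed in, while the arm keeps its last pose, push and grip.
It also fails if it takes over 42 s, if anything falls off the work surface, if the arm or the gripper's body presses on something with over 40 N, if the wrist force passes 120 N, or if a joint passes its speed limit or range.

## Working session

There is one attempt and no reset: what is moved stays moved. The work goes in short steps, Python scripts to look and compute and a tool call to move; the robot and the scene stay as the last step left them, time stands still between calls to the robot, and variables do not carry over. Pictures are saved under pics/ and viewed, at most 10 in all, crops included, and the job is handed in when it is done.

Besides the shell and the picture viewer there is one more tool, called after "Emit:" as a command line: name --argument value ..., lists and objects as JSON in quotes. carry_out: Moves the arm, as the interface text tells. Its arguments: {"type":"object","properties":{"deltas":{"type":"array"}},"required":["deltas"]}

```bash
mkdir -p pics; ls; python3 - <<'E'
from cell import ctrl
import cv2,numpy as np
print(ctrl.read_state(), ctrl.grip_depth)
for n in("scene","top"):
    c=ctrl.calibration(n); print(n,{k:np.round(v,3).tolist() for k,v in c.items()})
    cv2.imwrite(f"pics/{n}0.png",ctrl.get_image(n)[:,:,::-1])
E
```

```text
pics
{'clock': 0.0, 'qpos': array([ 1.17518926,  0.62933581,  0.03842479,  1.51836884, -0.0270461 ,
        0.99629042, -0.02000422]), 'qd': array([ 0.00046865,  0.00091825, -0.00091562, -0.00076252,  0.00118056,
        0.00221582, -0.00050551]), 'tau': array([ 1.08275068e-03, -5.63416207e+01,  1.22629914e+00, -1.93453950e+01,
        1.09838747e-02,  1.06246263e-02, -2.31160362e-05]), 'eef_pos': array([ 210.35750364, -614.3621567 ,  230.3951732 ]), 'tool_rot': array([-3.13970694e+00, -2.43668811e-05,  3.29791598e-01]), 'force': array([-0.4859456 , -0.07586959,  0.03201583]), 'torque': array([-0.03794211, -0.03733577, -0.03938532]), 'gripper_force': 0.0, 'width': 85.4815053197455} 18.700000000000003
scene {'mtx': [[410.262, 0.0, 291.294], [0.0, 410.262, 205.497], [0.0, 0.0, 1.0]], 'R': [[0.888, 0.46, -0.012], [0.265, -0.532, -0.804], [-0.376, 0.711, -0.594]], 't': [-550.524, -15.01, 1063.384]}
top {'mtx': [[546.671, 0.0, 288.035], [0.0, 546.671, 215.651], [0.0, 0.0, 1.0]], 'R': [[-0.029, -0.999, 0.013], [-0.999, 0.029, -0.032], [0.031, -0.014, -0.999]], 't': [105.26, 559.768, 1483.755]}
```

View pics/scene0.png

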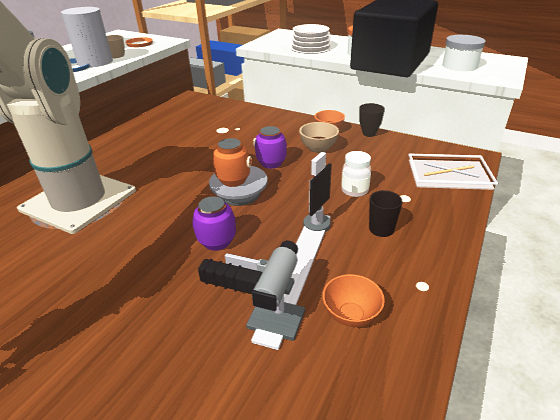

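View pics/top0.png

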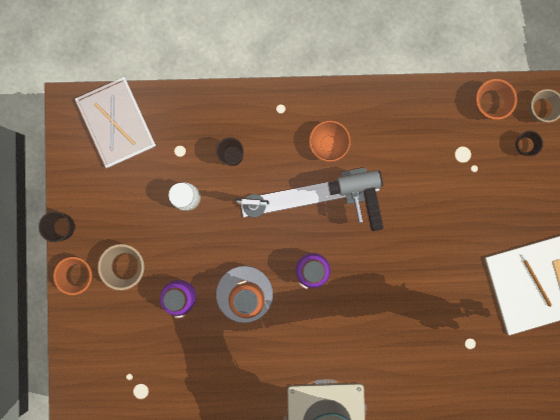

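The top view shows the orange jar on the wheel at about (247,300), purple look-alikes at (177,298) and (313,270), the mirror at (254,204) and the camera at (360,183). The scene view shows the same jar at (231,163), with its pale seal near (250,161). Only the orange one fits: it is terracotta, stands on the wheel and has its mark towards the mirror. I'll confirm that in one enlarged crop.

```bash
python3 - <<'E'
import cv2,numpy as np
t=cv2.imread("pics/top0.png");s=cv2.imread("pics/scene0.png")
a=cv2.resize(t[160:325,205:395],None,fx=4,fy=4,interpolation=cv2.INTER_CUBIC)[:600]
a=cv2.resize(t[160:310,205:395],(760,600),interpolation=cv2.INTER_CUBIC)
b=cv2.resize(s[125:350,190:340],(400,600),interpolation=cv2.INTER_CUBIC)
cv2.imwrite("pics/topc.png",a);cv2.imwrite("pics/scenec.png",b)
E
```

```text
(no output)
```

View pics/topc.png

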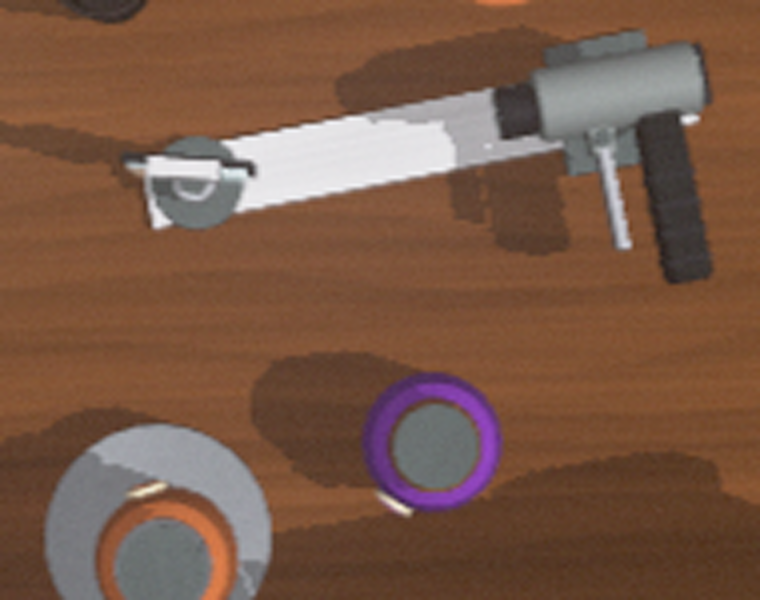

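View pics/scenec.png

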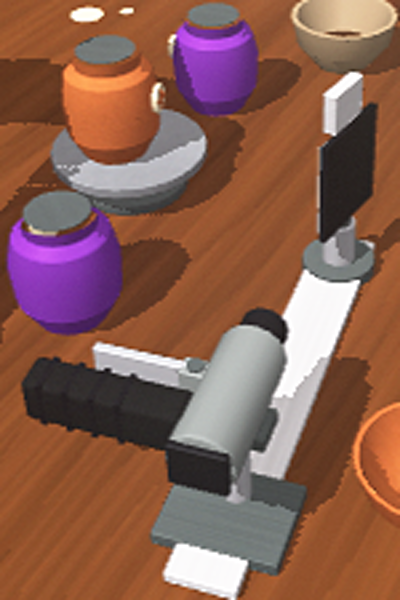

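The crops confirm it. The terracotta jar on the wheel carries a pale seal facing the mirror, at top (242,282) and scene (249,161). The purple jars are decoys. I'll measure now.

```bash
cat > h.py <<'E'
import numpy as np,cv2
from cell import ctrl
def cam(n): 
    c=ctrl.calibration(n); return np.array(c["mtx"]),np.array(c["R"]),np.array(c["t"])
def ray(c,p):
    K,R,t=c; return -R.T@t, R.T@np.linalg.solve(K,[*p,1.])
def plane(c,p,z):
    o,d=ray(c,p); return o+d*(z-o[2])/d[2]
def tri(c1,p1,c2,p2):
    o1,d1=ray(c1,p1);o2,d2=ray(c2,p2)
    s=np.linalg.lstsq(np.c_[d1,-d2],o2-o1,rcond=None)[0]
    a,b=o1+s[0]*d1,o2+s[1]*d2; return (a+b)/2,np.linalg.norm(a-b)
def proj(c,X):
    K,R,t=c; q=K@(R@np.asarray(X,float)+t); return q[:2]/q[2]
E
python3 - <<'E'
from h import *
T=cam("top");S=cam("scene")
tp=lambda x,y:(205+(x-.0)/4-.4,160+y/4-.4)
sp=lambda x,y:(190+x*150/400-.3,125+y*225/600-.3)
np.set_printoptions(precision=1,suppress=True)
print("cam",ray(T,(0,0))[0],ray(S,(0,0))[0])
im=cv2.imread("pics/top0.png");hsv=cv2.cvtColor(im,cv2.COLOR_BGR2HSV)
# rail: white, low
m=cv2.inRange(hsv,(0,0,130),(179,45,255)); m[:, :235]=0;m[:,340:]=0;m[:175]=0;m[225:]=0
q=plane
print("disc z12",q(T,tp(196,183),12)); 
for n,p in dict(bar=(183,167)).items(): print(n,q(T,tp(*p),187))
print("bar ends",q(T,tp(146,163),187),q(T,tp(221,171),187))
L=q(T,tp(497,113),105);B=q(T,tp(706,74),105);print("lens",L,"back",B)
print("grip top",q(T,tp(664,118),122),q(T,tp(688,278),122))
print("trig",q(T,tp(603,145),116),q(T,tp(624,247),116))
print("rail",*[q(T,tp(*p),8) for p in [(228,145),(495,90),(228,212),(560,150),(150,228)]])
print("mark tri",tri(T,tp(148,489),S,sp(158,97)),"plane",q(T,tp(148,489),112))
print("bar tri",tri(T,tp(183,167),S,sp(344,90)))
print("lens tri",tri(T,tp(505,111),S,sp(267,326)))
print("jar lid",tri(T,tp(162,562),S,sp(105,49)),q(T,tp(162,562),150))
print("wheel",q(T,tp(158,537),45))
E
```

```text
cam [ 516.1  110.3 1499.1] [ 893.  -510.7  613. ]
disc z12 [593.2 181.8  12. ]
bar [594. 181. 187.]
bar ends [597.  203.1 187. ] [590.9 158.2 187. ]
lens [627.7 -16.1 105. ] back [ 648.9 -151.   105. ]
grip top [ 620.2 -120.2  122. ] [ 518.6 -131.9  122. ]
trig [604.6 -81.8 116. ] [539.5 -93.  116. ]
rail [618.8 159.5   8. ] [651.3 -24.1   8. ] [573.  160.8   8. ] [608.9 -67.3   8. ] [563.6 214.2   8. ]
mark tri (array([394.7, 212.9, 105.8]), np.float64(0.45807379767363315)) plane [395.5 212.6 112. ]
bar tri (array([594. , 181.1, 180.2]), np.float64(0.9086590427295611))
lens tri (array([628.9, -20.8, 108.4]), np.float64(0.8042446559556945))
jar lid (array([352.2, 201.1, 150.7]), np.float64(4.3490949587260594)) [353.9 202.4 150. ]
wheel [357.8 211.8  45. ]
```

Emit:
carry_out --deltas '[0,0,9,0,0,0,-1,0,0,0,0.039,-0.039,0,-1,0,0,0,0.039,-0.039,0,-1,0,0,0,0.039,-0.039,0,-1,0,0,0,0.039,-0.039,0,-1,0,0,0,0.039,-0.039,0,-1,0,0,0,0.039,-0.039,0,-1,0,0,0,0.039,-0.039,0,-1,0,0,0,0.039,-0.039,0,-1,0,0,0,0.039,-0.039,0,-1,0,0,0,0.039,-0.039,0,-1,0,0,0,0.02,-0.02,0,-1]'

```text
clock: 1.6
eef_pos: [545.5, -136.8, 230.9]
tool_rot: [-3.14, -0.0, 0.177]
force: [-0.7, -0.9, -0.5]
width: 85.8
gripper_force: 0.0
```

```bash
python3 - <<'E'
from h import *
np.set_printoptions(precision=2,suppress=True)
W=cam("wrist");im=ctrl.get_image("wrist");s=ctrl.read_state();print(s["eef_pos"],s["tool_rot"])
np.savez("w1.npz",K=W[0],R=W[1],t=W[2]);cv2.imwrite("pics/w1.png",im[:,:,::-1])
print("camera at",-W[1].T@W[2])
p=np.array([593.6,181.4,0]);yaw=np.radians(9.9);ex=np.array([np.cos(yaw),np.sin(yaw),0]);ey=np.array([-ex[1],ex[0],0])
for n,a in dict(gripend=(-130,-298.7,122),trigend=(-102,-261,116),pad=(-84,-256.7,116),lens=(0,-200,105)).items(): print(n,proj(W,p+a[0]*ex+a[1]*ey+[0,0,a[2]]))
E
```

```text
[ 547.47 -133.54  230.88] [-3.14 -0.    0.18]
camera at [ 615.93 -125.46  373.7 ]
gripend [265.48 240.99]
trigend [214.45 202.21]
pad [207.45 178.18]
lens [122.11  54.45]
```

View pics/w1.png

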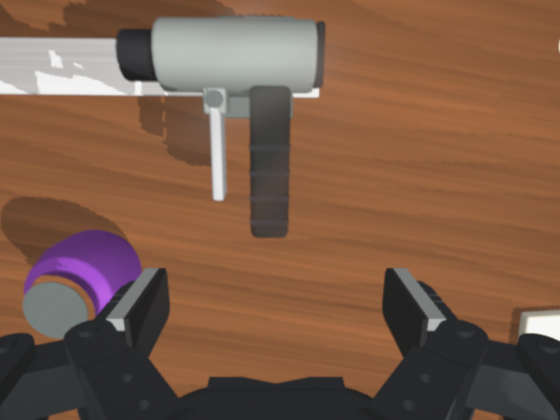

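The wrist view shows the trigger end at (219,199), the grip end at (269,236), the grip's sides at columns 250 and 289, the lever pin at (214,98) and the lens front at (119,54).

```bash
python3 - <<'E'
from h import *
np.set_printoptions(precision=1,suppress=True)
d=np.load("w1.npz");W=(d["K"],d["R"],d["t"])
p=np.array([593.6,181.4,0]);yaw=np.radians(9.9);ex=np.array([np.cos(yaw),np.sin(yaw),0]);ey=np.array([-ex[1],ex[0],0])
for n,u,z in [("gripend",(269,236.5),122),("grip L",(250,170),122),("grip R",(290,170),122),("trig end",(219,199.5),116),("trig left top",(211,150),116),("trig right",(225,150),112),("pin",(214,98),116),("lens",(118.5,54),105),("bodytop",(240,16),105),("bodybot",(240,91),105)]:
    X=plane(W,u,z);print(n,X,"station",(X-p)@ex,(X-p)@ey)
W=cam("wrist");s=ctrl.read_state();print(s["eef_pos"],s["tool_rot"])
E
```

```text
gripend [ 520.9 -137.2  122. ] station -126.42950852811242 -301.31561386677623
grip L [ 567.5 -115.5  122. ] station -76.75774196328115 -287.98513450703945
grip R [ 572.5 -143.1  122. ] station -76.60676107611648 -316.0444990235396
trig end [540.6 -96.3 116. ] station -99.9109550512274 -264.4360962524155
trig left top [575.6 -85.8 116. ] station -63.696032406178794 -260.1701955422031
trig right [576.7 -95.1 112. ] station -64.15417653112713 -269.5165313583315
pin [610.9 -83.3 116. ] station -28.45759243467027 -263.7842523103482
lens [627.8 -13.2 105. ] station 0.2722775161422746 -197.54594293160892
bodytop [665.9 -91.8 105. ] station 24.246722945267976 -281.5932122277853
bodybot [618.6 -99.  105. ] station -23.537164999940927 -280.5270594703372
[ 547.5 -133.5  230.9] [-3.1 -0.   0.2]
```

Emit:
carry_out --deltas '[0,0,0,0.0195,-0.0083,0.02,-1,0,0,0,0,0,0.04,-1,0,0,0,0,0,0.04,-1,0,0,0,0,0,0.03,-1,0,0,0,0,0,0.014,-1,0,0,0,0,0,0,-1,0,0,0,0,0,0,-1]'

```text
clock: 2.52
eef_pos: [562.6, -129.4, 88.5]
tool_rot: [3.141, -0.002, 0.172]
force: [1.0, 1.5, 1.2]
width: 85.6
gripper_force: 0.0
```

```bash
python3 - <<'E'
from h import *
W=cam("wrist");im=ctrl.get_image("wrist");s=ctrl.read_state();print(s["eef_pos"],s["tool_rot"],s["force"])
a=ctrl.get_image("scene")
a=cv2.resize(a[180:360,150:330],(560,560))
cv2.imwrite("pics/w2.png",np.hstack([cv2.resize(im,(400,300)),cv2.resize(a,(400,300))])[:,:,::-1])
E
```

```text
[ 562.73954426 -129.41142166   88.62523725] [ 3.14068646e+00 -2.31753655e-03  1.72534250e-01] [0.31940626 0.50082418 0.49241984]
```

View pics/w2.png

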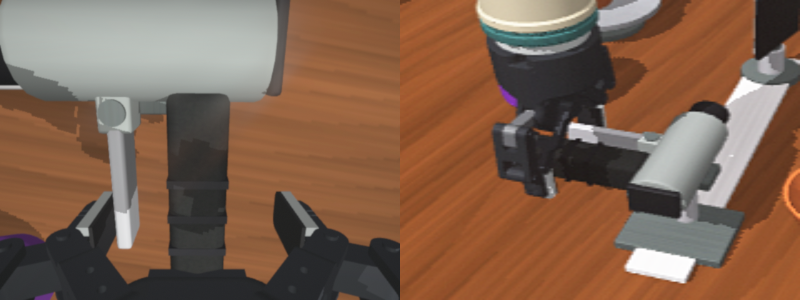

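Emit:
carry_out --deltas '[0,0,0,0.003,-0.0065,0,-1,0,0,0,0,0,0,-1,0,0,0,0,0,0,0.2,0,0,0,0,0,0,0.2,0,0,0,0,0,0,0.2]'

```text
clock: 3.25
eef_pos: [563.6, -122.4, 88.2]
tool_rot: [3.141, -0.0, 0.173]
force: [-2.6, 0.0, 8.2]
width: 41.1
gripper_force: 61.3
```

The jaws stopped solid at 41 mm with low wrist force, so the trigger is fully squeezed. I'll hold it briefly and then release.

Emit:
carry_out --deltas '[0,0,0,0,0,0,0.2,0,0,0,0,0,0,0.2,0,0,0,0,0,0,-1,0,0,0,0,0,0,-1,0,0,0,0,0,0,-1,0,0,0,0,0,0,-1,0,0,0,0,0,0,-1]'

```text
clock: 4.12
eef_pos: [563.7, -122.6, 87.4]
tool_rot: [3.141, -0.0, 0.172]
force: [-0.3, -0.2, -0.1]
width: 85.4
gripper_force: 0.0
```

```bash
python3 - <<'E'
from h import *
W=cam("wrist");im=ctrl.get_image("wrist");s=ctrl.read_state();print(s["eef_pos"],s["tool_rot"],s["force"],s["width"])
a=ctrl.get_image("scene")
a=cv2.resize(a[180:360,150:330],(560,560))
cv2.imwrite("pics/w3.png",np.hstack([cv2.resize(im,(400,300)),cv2.resize(a,(400,300))])[:,:,::-1])
E
```

```text
[ 563.72272858 -122.44999219   87.40121599] [ 3.14129056e+00 -2.77749577e-04  1.72399890e-01] [-0.24412958 -0.09985083  0.04220729] 85.28701576144807
```

View pics/w3.png

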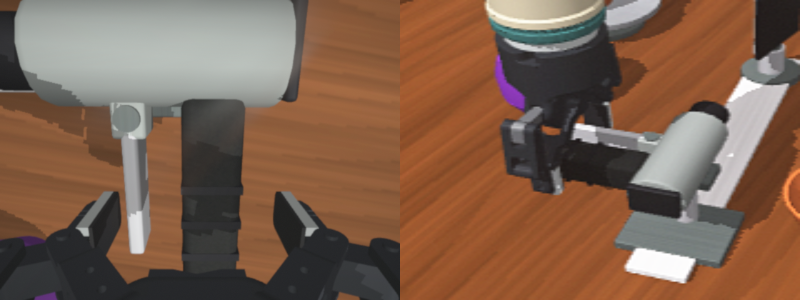

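The trigger has sprung back: the lever is straight again at (137,200) in the left panel. I'll lift, turn to match the mirror bar and go over.

Emit:
carry_out --deltas '[0,0,0,0,0,-0.05,-1,0,0,0,0,0,-0.05,-1,0,0,0,0,0,-0.05,-1,0,0,-9,0,0,0,-1,0,0,-9,0,0,0,-1,0,0,-9,0,0,0,-1,0,0,-9,0,0,0,-1,0,0,-9,0,0,0,-1,0,0,-9,0,0,0,-1,0,0,-9,0,0,0,-1,0,0,-9,0,0,0,-1,0,0,-3,0,0,0,-1]'

```text
clock: 5.72
eef_pos: [563.4, -122.4, 237.3]
tool_rot: [-3.142, -0.0, 1.484]
force: [-0.3, 0.1, -0.3]
width: 85.7
gripper_force: 0.0
```

Emit:
carry_out --deltas '[0,0,0,0.05,0,0,-1,0,0,0,0.05,0,0,-1,0,0,0,0.05,0,0,-1,0,0,0,0.05,0,0,-1,0,0,0,0.04,0,0,-1,0,0,0,0,0,0,-1,0,0,0,0,0,0,-1]'

```text
clock: 6.6
eef_pos: [584.9, 115.7, 237.1]
tool_rot: [-3.141, 0.001, 1.481]
force: [0.2, 0.1, -0.7]
width: 85.6
gripper_force: 0.0
```

```bash
python3 - <<'E'
from h import *
np.set_printoptions(precision=2,suppress=True)
W=cam("wrist");im=ctrl.get_image("wrist");s=ctrl.read_state();print(s["eef_pos"],s["tool_rot"],s["qpos"],s["clock"])
np.savez("w4.npz",K=W[0],R=W[1],t=W[2]);cv2.imwrite("pics/w4.png",im[:,:,::-1])
for X in [(593.6,181.4,187),(394.7,212.9,105),(627.7,-15,105)]: print(proj(W,X))
E
```

```text
[584.99 115.01 237.16] [-3.14  0.    1.48] [-0.05  0.56 -0.3   1.66  0.2   0.95 -0.51] 6.65
[280.09 109.86]
[-0.8  87.42]
[336.54 334.26]
```

View pics/w4.png

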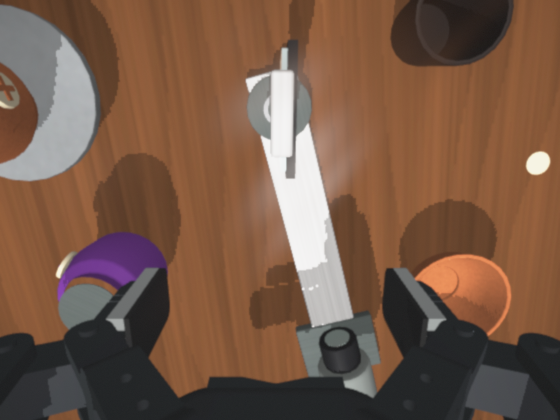

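The wrist view shows the mirror bar's top face centred near (283,113), the seal with its cross on the terracotta jar at about (6,90), and the lens front at about (340,335).

```bash
python3 - <<'E'
from h import *
np.set_printoptions(precision=1,suppress=True)
d=np.load("w4.npz");W=(d["K"],d["R"],d["t"])
im=cv2.imread("pics/w4.png");c=im[60:165,262:304];m=cv2.inRange(cv2.cvtColor(c,cv2.COLOR_BGR2GRAY),205,255)
n,l,st,ce=cv2.connectedComponentsWithStats(m);print(st[1:],ce[1:]+[262,60])
k=1+st[1:,4].argmax();r=cv2.minAreaRect(np.argwhere(l==k)[:,::-1].astype(np.float32));print(r)
for u,z in [((283,113),187),((283,71),187),((283,156),187),((340,335),105),((6,90),105)]: print(u,plane(W,u,z))
T=cam("top");print("mark top+wrist",tri(W,(6,90),T,(205+148/4-.4,160+489/4-.4)),"scene",tri(W,(6,90),cam("scene"),(249,161.1)))
print(tri(W,(283,113),T,(250.4,201.4)))
E
```

```text
[[  21    0    2    3    5]
 [   0   12   31   93 2057]
 [   0   14    7    3   15]
 [   2   39    6   22   74]
 [  34   70    8   35  255]] [[283.4  60.8]
 [280.2 119.3]
 [264.9  74.9]
 [266.4 109.8]
 [299.6 148.5]]
((15.144474983215332, 57.932010650634766), (29.420230865478516, 92.49758911132812), 1.3639276027679443)
(283, 113) [595.  179.7 187. ]
(283, 71) [596.6 199.9 187. ]
(283, 156) [593.1 157.7 187. ]
(340, 335) [630.7 -16.  105. ]
(6, 90) [399.  210.7 105. ]
mark top+wrist (array([394.3, 212.5,  98.2]), np.float64(2.2580168206475157)) scene (array([398. , 210.4, 106.7]), np.float64(3.5879316543532958))
(array([594.2, 180.2, 192.7]), np.float64(1.48533723695776))
```

Emit:
carry_out --deltas '[0,0,0,0.033,0.0034,0,-1,0,0,0,0.033,0,0,-1,0,0,0,0,0,0,-1,0,0,0,0,0,0,-1]'

```text
clock: 7.15
eef_pos: [594.5, 179.9, 237.1]
tool_rot: [-3.142, 0.002, 1.479]
force: [0.9, -0.1, -0.5]
width: 85.7
gripper_force: 0.0
```

Emit:
carry_out --deltas '[0,0,0,0,0,0.04,-1,0,0,0,0,0,0.04,-1,0,0,0,0,0,0,-1,0,0,0,0,0,0,0.4,0,0,0,0,0,0,0.4,0,0,0,0,0,0,0.7,0,0,0,0,0,0,1,0,0,0,0,0,0,1,0,0,0,0,0,0,1]'

```text
clock: 8.28
eef_pos: [594.1, 182.4, 158.2]
tool_rot: [3.141, 0.0, 1.482]
force: [-2.9, -0.4, 4.8]
width: 11.2
gripper_force: 59.2
```

Emit:
carry_out --deltas '[0,0,-5,0,0,0,1,0,0,-5,0,0,0,1,0,0,-5,0,0,0,1,0,0,-5,0,0,0,1,0,0,-5,0,0,0,1,0,0,0,0,0,0,1]'

```text
clock: 9.02
eef_pos: [593.1, 182.3, 158.2]
tool_rot: [-3.14, -0.0, 1.919]
force: [-5.5, -0.4, 8.4]
width: 10.9
gripper_force: 59.7
```

Emit:
carry_out --deltas '[0,0,-5,0,0,0,1,0,0,-5,0,0,0,1,0,0,-5,0,0,0,1,0,0,-5,0,0,0,1,0,0,-5.5,0,0,0,1,0,0,0,0,0,0,1,0,0,0,0,0,0,1]'

```text
clock: 9.9
eef_pos: [592.2, 181.8, 158.2]
tool_rot: [-3.138, -0.001, 2.363]
force: [-7.1, -2.5, 9.6]
width: 10.9
gripper_force: 60.1
```

```bash
python3 - <<'E'
from h import *
np.set_printoptions(precision=4,suppress=True)
W=cam("wrist");im=ctrl.get_image("wrist");s=ctrl.read_state();print(s["eef_pos"],s["tool_rot"],s["clock"],s["force"],s["torque"])
np.savez("w5.npz",K=W[0],R=W[1],t=W[2])
T=ctrl.get_image("top");S=ctrl.get_image("scene")
cv2.imwrite("pics/w5w.png",im[:,:,::-1]);cv2.imwrite("pics/top5.png",T[:,:,::-1])
a=cv2.resize(T[160:325,205:330],(400,528));b=cv2.resize(S[125:245,200:340],(400,343))
p=np.zeros((600,800,3),np.uint8);p[:528,:400]=a;p[:300,400:]=cv2.resize(im,(400,300));p[300:600,400:]=cv2.resize(b,(400,300));cv2.imwrite("pics/w5.png",p[:,:,::-1])
E
```

```text
[592.1962 181.7288 158.1538] [-3.1378 -0.001   2.3629] 9.95 [-7.3811 -2.4079  9.2589] [-0.3898  1.2865 -0.0059]
```

View pics/w5.png

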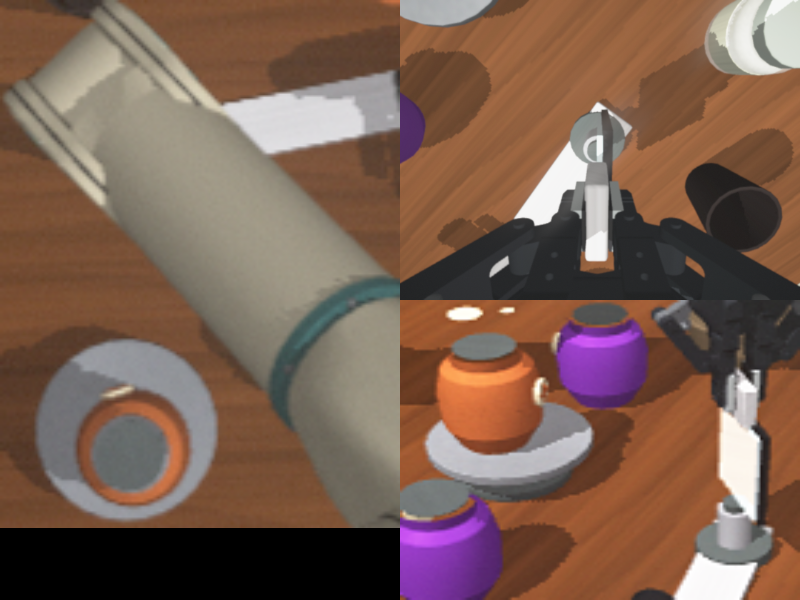

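The jaws lie flat on the bar at yaw 135.4°, so the glass normal is at 225.4° against 225.5° wanted. The glass now faces between camera and jar, and the pots look undisturbed. I'm handing in while holding.

```bash
python3 -c "
from cell import ctrl
print(ctrl.finish_job())"
```

```text
the job is handed in; nothing more can be done
None
```

I squeezed the trigger fully and let it spring back, then turned the mirror to a measured normal of 225.4° (225.5° wanted) and handed the job in at about 10 s, still holding the bar; the jar looked unmoved in the last picture and I touched no other pots.

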